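# Clamp a heat sink in a turnbuckle work holder

### The arm

A 6-joint arm with a two-finger parallel gripper is mounted at the origin on the work surface. World frame = base frame: x ahead of the robot, y to its left, z up, the work surface at z = 0. Lengths are in m, angles in rad, forces in N, time in s.
With the tool pointing down it reaches from about 0.25 to 0.775 m from the base axis. Payload 4 kg.
Tool frame: the origin (TCP) lies midway between the tips of the shut fingers; the grasp point (between the pads) lies 19 mm behind it; z points along the fingers, y is the line along which they close (so a half turn about z gives the same grasp; the last joint's range is limited). The gripper opens to 94 mm and grips with 3 to 60 N. Pads are 16 mm wide; open, the fingers measure 119 mm over their backs; the gripper's body (75 mm by 177 mm) begins 78 mm behind the grasp point.
Start: joints at [1.017, 0.087, 1.371, -0, 1.684, -0.103], TCP at [0.24, 0.495, 0.206] pointing down, gripper open.
Joint ranges: [-3.1, 3.1], [-0.76, 2.03], [0.27, 2.55], [-1.08, 4.22], [0.17, 2.65], [-2.57, 2.57]. Speed limits (rad/s): [2.79, 2.79, 3.14, 3.14, 3.14, 3.14].

### API

Orientations are given as [roll, pitch, yaw] about the fixed x, y, z axes, in that order (R = Rz(yaw) Ry(pitch) Rx(roll)).
In Python, from bench import get_obs, snapshot, close_job gives the robot as it stands. The module is installed in compiled form; this text tells all that it offers.
- The arm moves only by the tool drive_tool, never from a script. Its argument "commands" is a list of rows, each a list of 6 numbers: the shift along the tool's x, y, z in units of 0.04 m (1.0 is 0.04 m), then the turn, a rotation vector about the tool's x, y, z in units of 0.1 rad (1.0 is 0.1 rad). In form: [[dx, dy, dz, wx, wy, wz], ...]. A call has 1 to 20 rows; each row shifts and turns the commanded pose from where the row before left it, along the tool's axes as they then stand; what a row does not reach is not made up. A row lasts 1/8 s, in which the tool goes at most 62.5 mm and 10.7 degrees, less where a joint would pass 70% of its speed; a pose out of reach is approached as far as the arm can. A call with a number of a shift or a turn outside -1 to 1 is refused whole. A call with a gripper value outside its range is refused whole. "gripper" is the closure, from 0 (fully open) to 1 (shut), set as the call begins (left out, the last holds). The fingers move at their own pace and stop on an object; the grip force is fixed at half the most. Time passes only in rows, so rows that do not move let the fingers close. It gives the time, the measured TCP pose, the force, the opening and the grip force at its end, in the units of the state.
- get_obs(): the state, without advancing time (a new reading comes with each control period).
- snapshot(name): name is "scene" or "top"; returns a dict with "image" (384x512x3 uint8, blue, green, red), "range_z" (384x512 float32, m along the optical axis (not along the pixel's ray), 0 where there is no reading), "fx", "fy", "cx", "cy" (pixels), "k1" (the pictures are not rectified: a ray, as slopes to the right and down, at radius r is drawn at 1 + k1 r^2 times it, then the intrinsics apply), "rvec" (rotation vector, rad) and "tvec" (3), from world to camera coordinates, as OpenCV has them. Camera axes: x right, y down, z forward; pixel columns grow to the right and rows downward; lengths in m; the calibration is good to about 2 mm. A picture is of the moment at which its call begins.
- close_job(): hands the job in; it is judged then, once.
The state is a dict: "time": time; "joint_positions": joint angles; "qvel": joint speeds; "joint_torque": joint torques, N m; "tool_pos": TCP position; "ee_rot": TCP orientation; "wrist_force": force on the tool from outside, world axes, zero at the start; "wrist_torque": the same for the moment, N m; "width": finger opening in m; "finger_force": force on a finger pad.
Only numpy, scipy, OpenCV 4.12 (cv2) and the standard library are available. Lean on these libraries where they do the work, as an engineer would, in place of code of your own. Each camera call takes 0.05 s, during which the arm holds its last target. There are 200 camera calls.

### The job

Stand the finned heat sink upright on the seat between the two open jaws of the work holder, its fin plate running the same way as the jaws, and let go of it. Then turn the turnbuckle body by its ball-ended arms so that both jaws draw in together, until they grip the heat sink firmly, but stop there: over-tightening crushes it. Leave the heat sink clamped and do not disturb the other things on the bench.

Things in the scene. Friction and masses are not known exactly. Their poses are not given: they have to be found in the camera images.
- holder: the work holder, fixed to the bench: a dark steel bed plate 200 (x) x 150 (y) x 10 mm with two blue jaws that slide along its y. Origin: at bench level, near the bed's middle (bed from x = -105 to +95 mm). The turnbuckle is in the half towards -x (nearer the robot), the seat for the work in the half towards +x. Its yaw varies within 0.35 rad.
- jaw_left: the blue jaw on the holder's +y side: a wall 150 mm long in x (-70 to +80), 14 mm thick, top 40 mm above the bench, with a tower to 85 mm high at x = -73 to -37 that takes the turnbuckle's threaded rod. At turnbuckle 0 its origin is the holder's origin and its inner face lies at y = +41 mm; it moves to the holder's -y as it closes.
- jaw_right: the same jaw mirrored on the holder's -y side: inner face at y = -41 mm at turnbuckle 0, moving to +y as it closes
- foot (a point): point on the left jaw's inner face, 24 mm above the bench, where a rubber-faced foot, 30 mm long in x and 16 mm high, is screwed in at the seat; the right jaw has one opposite. The faces of the two feet stand 3 to 7 mm proud of their jaws, each set differently every time and not measured; they keep their setting.
- axle (a point): middle of the turnbuckle body, 68 mm above the bench; axes as the holder's, not turning with the body. The body turns about the holder's y: a steel cylinder 50 mm long, 24 mm thick, opposite threads at its two ends, and a cross of four arms at 90 degrees in its middle plane (holder's xz). To tighten, push an upper arm over the top from the robot's side towards the seat (holder's +x).
- ball (a point): centre of the black ball, 16 mm thick, at the end of that arm which stands straight up at turnbuckle 0; the other three arms are alike. Arms are bars 8 mm thick; ball centres lie 46 mm from the axis, so balls reach 122 mm above the bench. A finger pushing a ball should rise and sink with it along its arc: pushed dead level, a leaning arm rubs and may jam.
- turnbuckle (a joint): angle of the turnbuckle body, rad, 0 to 6.2, growing as it tightens, 0 to 1.2 at the start; an arm that points up at 0 leans by this angle to holder's +x. Each jaw moves in 2.5 mm per rad. Self-locking. Turning free takes 0.36 N m (7.8 N at a ball, square to its arm); gripping adds 0.005 N m per N of grip: 0.55 N m (12 N) is right, 0.45 too loose, 0.71 (15.4 N) crushes; grip grows 100 N per rad.
- seat (a point): middle of the seat, on the bed's top (10 mm above the bench), 105 mm from the axle towards the holder's +x, midway between the jaws; axes as the holder. The heat sink's origin belongs here, within 12 mm; the feet leave 3 mm or more free on either side of it at the start.
- heatsink: the aluminium heat sink, 0.26 kg (varies by a quarter either way). Foot 50 (x) x 56 (y) x 24 mm high; on it stands a fin plate 50 x 16 mm, up to 78 mm above the underside, along the foot's x at mid y. Origin: middle of the underside, z up. In the holder its y lies along the holder's y (either way round): the jaws press on the two 50 mm long sides. Grip the fin plate across y.
- transformer: a small steel-cored transformer, 46 x 62 x 42 mm, no fins; not needed
- spool_a: a solder spool, 54 mm wide, 28 mm high; not needed
- spool_b: a second solder spool like it; not needed
- flux_jar: a closed jar, 42 mm wide, 55 mm high; not needed
- driver: a loose screwdriver, 180 mm, lying on the bench; not needed
- desolder_pump: a green desoldering pump, 160 mm long, 22 mm thick, lying on the bench; not needed

How it is judged:
By the outcome, as a careful person would: the job done as asked, in the order asked, and still so for the second after the job is handed in, with the robot touching nothing.
It also fails if it takes over 72 s, if anything falls off the work surface, if the arm or the gripper's body presses on something with over 40 N, if the wrist force passes 120 N, or if a joint passes its speed limit or range.

## Working session

There is one attempt and no reset: what is moved stays moved. The work goes in short steps, Python scripts to look and compute and a tool call to move; the robot and the scene stay as the last step left them, time stands still between calls to the robot, and variables do not carry over. Pictures are saved under pics/ and viewed, at most 10 in all, crops included, and the job is handed in when it is done.

Besides the shell and the picture viewer there is one more tool, called after "Emit:" by a JSON object that holds its "name" and its "arguments", one argument or row to a line. drive_tool: Moves the arm, as the interface text tells. Its arguments: {"type":"object","properties":{"commands":{"type":"array"},"gripper":{"type":"number"}},"required":["commands"]}

```bash
mkdir -p pics
cat > h.py <<'E'
import numpy as np, cv2
from bench import get_obs, snapshot
def cam(n):
    s=snapshot(n); s['R']=cv2.Rodrigues(np.array(s['rvec'],float))[0]; s['t']=np.array(s['tvec'],float).reshape(3)
    return s
def cloud(s):
    h,w=s['range_z'].shape; u,v=np.meshgrid(np.arange(w),np.arange(h))
    x=(u-s['cx'])/s['fx']; y=(v-s['cy'])/s['fy']; a,b=x.copy(),y.copy()
    for _ in range(8):
        f=1+s['k1']*(a*a+b*b); a,b=x/f,y/f
    d=np.dstack([a,b,np.ones_like(a)])@s['R']   # world dir
    o=-s['R'].T@s['t']
    P=o+d*s['range_z'][...,None]; P[s['range_z']==0]=np.nan
    return P,d,o
def onplane(s,px,z):
    P,d,o=cloud(s); r=d[int(round(px[1])),int(round(px[0]))]; return o+r*(z-o[2])/r[2]
E
python3 - <<'E'
from h import *
o=get_obs(); print(o)
for n in('top','scene'):
    s=cam(n); cv2.imwrite(f'pics/{n}0.png',cv2.resize(s['image'],(800,600))); np.savez(f'{n}0.npz',**s)
    print(n,s['fx'],s['cx'],s['cy'],s['k1'],-s['R'].T@s['t'],s['R'][2])
E
```

```text
{'time': 0.0, 'joint_positions': array([ 1.01690373e+00,  8.79477517e-02,  1.37224805e+00,  1.77471377e-05,
        1.68356032e+00, -1.03111944e-01]), 'qvel': array([ 0.00090205, -0.00165063,  0.00050853,  0.00229742,  0.00027053,
       -0.00057857]), 'joint_torque': array([ 7.15681545e-04, -3.40180314e+01, -3.02427542e+01,  7.19314115e-02,
        3.30883171e-02, -1.92303301e-04]), 'tool_pos': array([0.23933843, 0.49459824, 0.20431127]), 'ee_rot': array([-3.13944249e+00, -2.40229430e-04,  2.69081372e+00]), 'wrist_force': array([ 0.32318236,  0.22590163, -0.24853281]), 'wrist_torque': array([-0.06038455,  0.0314253 ,  0.03942632]), 'finger_force': 0.0, 'width': 0.09404126400158469}
top 367.3258739121375 249.8670526508413 194.79105001409627 -0.11835306388966474 [0.3808384  0.02611266 0.99733047] [ 0.19153584  0.01284337 -0.98140158]
scene 353.06065109379506 256.48161277860424 194.37252819917603 0.024319578348417262 [ 0.99154135 -0.61008565  0.65331079] [-0.43905653  0.67837377 -0.58909965]
```

View pics/top0.png

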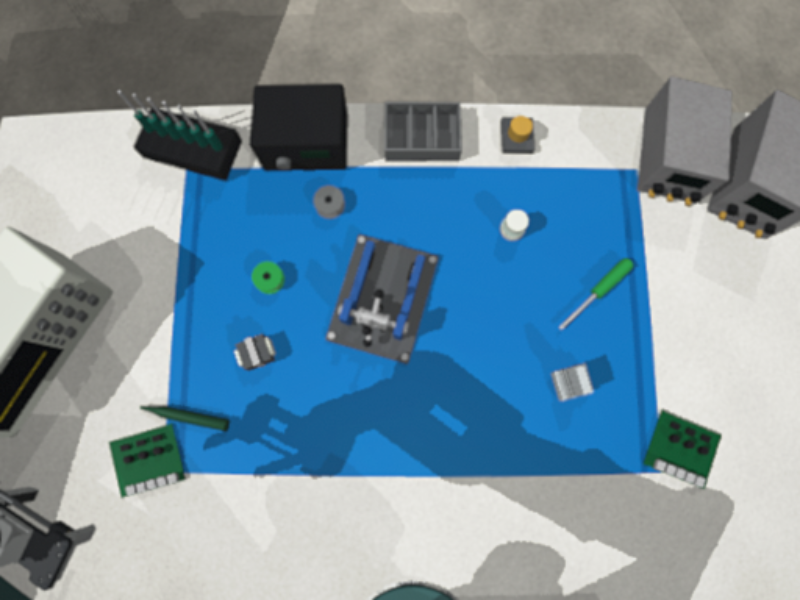

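View pics/scene0.png

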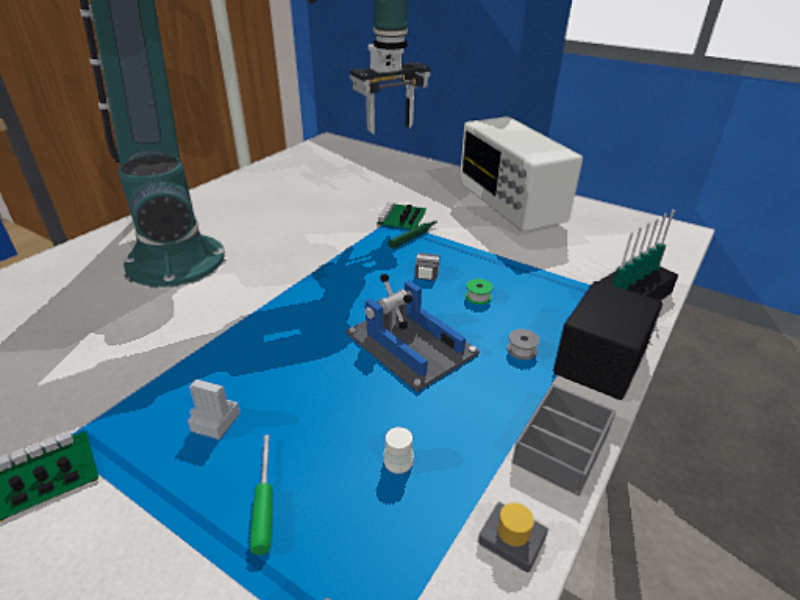

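The top view shows the heat sink standing at (570,382), the holder at (385,298) and the transformer at (255,352). In the scene view the heat sink is upright at (210,410) and the holder's turnbuckle is at (393,300).

Run:
```python
from h import *
Ps=[];cs=[]
for n in('top','scene'):
    s=dict(np.load(n+'0.npz')); P,d,o=cloud(s); 
    Ps.append(P); cs.append(s['image'])
def rect(p):
    r=cv2.minAreaRect((p[:,:2]*1000).astype(np.float32)); return np.round(r[0],1),np.round(r[1],1),round(r[2],1)
for n,P,I in zip(('top','scene'),Ps,cs):
    I=I.astype(int)
    hsv=cv2.cvtColor(I.astype(np.uint8),cv2.COLOR_BGR2HSV)
    x,y,z=P[...,0],P[...,1],P[...,2]
    # bench z
    b=(abs(x-.4)<.2)&(abs(y+.12)<.05)&(abs(z)<.008); print(n,'bench z',np.nanmedian(z[b]))
    # heatsink
    m=(y<-.15)&(y>-.34)&(x>.18)&(x<.38)
    hs=P[m&(z>.008)]; hs=hs[~np.isnan(hs).any(1)]
    print('hs',len(hs),hs.min(0),hs.max(0))
    f=hs[hs[:,2]>.068]; print(' fin top',len(f),rect(f),f.mean(0))
    f=hs[(hs[:,2]>.019)&(hs[:,2]<.029)]; print(' foot',len(f),rect(f))
    # holder
    m=(y<.13)&(y>-.12)&(x>.2)&(x<.62)&(z>.006)&(z<.3)
    hp=P[m]; print('holder',len(hp),rect(hp[hp[:,2]<.016]),rect(hp))
    bl=m&(hsv[...,0]>100)&(hsv[...,0]<130)&(hsv[...,1]>90)
    bp=P[bl]; 
    w=bp[(bp[:,2]>.034)&(bp[:,2]<.046)]; print(' walls',len(w),rect(w))
    t=bp[bp[:,2]>.075]; print(' tower',len(t),np.round(t[:12],3).tolist())
    np.save(n+'_w.npy',w)
    k=m&(hsv[...,2]<70)&(z>.03); nk,lab,st,ce=cv2.connectedComponentsWithStats(k.astype(np.uint8))
    for i in range(1,nk):
        if st[i,4]>4: q=P[lab==i]; print(' dark',st[i,4],ce[i].round(1),np.median(q,0).round(4),q[:,2].max().round(3))
s=dict(np.load('top0.npz')); a=cv2.resize(s['image'][140:240,200:290],None,fx=6,fy=6,interpolation=cv2.INTER_CUBIC)
s=dict(np.load('scene0.npz')); b=cv2.resize(s['image'][165:255,215:315],None,fx=6,fy=6,interpolation=cv2.INTER_CUBIC)
cv2.imwrite('pics/c1.png',a);cv2.imwrite('pics/c2.png',b)
```

```text
top bench z 0.0015860567152385374
hs 1 [ 0.33221401 -0.27848764  0.00862435] [ 0.33221401 -0.27848764  0.00862435]
 fin top 0 (array([0., 0.]), array([0., 0.]), 0.0) [nan nan nan]
 foot 0 (array([0., 0.]), array([0., 0.]), 0.0)
holder 2623 (array([413.8,   5.9]), array([247.9, 412.2]), 90.0) (array([413.8,   5.9]), array([247.9, 412.2]), 90.0)
 walls 238 (array([577.5,  57.5]), array([105. , 114.6]), 74.0)
 tower 156 [[0.569, 0.114, 0.084], [0.568, 0.111, 0.089], [0.569, 0.109, 0.085], [0.568, 0.106, 0.089], [0.566, 0.114, 0.084], [0.565, 0.111, 0.089], [0.566, 0.109, 0.087], [0.566, 0.106, 0.085], [0.566, 0.104, 0.086], [0.566, 0.101, 0.084], [0.563, 0.114, 0.086], [0.563, 0.111, 0.088]]
 dark 26 [241.6 187.2] [0.5748 0.0575 0.103 ] 0.106
 dark 7 [243.4 196.3] [0.5641 0.0568 0.0365] 0.041
 dark 30 [234.3 211. ] [0.5132 0.0761 0.1126] 0.118
 dark 19 [234.5 219.4] [0.5016 0.0796 0.0471] 0.052
scene bench z 0.00016693154321867354<stdin>:18: RuntimeWarning: Mean of empty slice.
  ret = um.true_divide(
Traceback (most recent call last):
ValueError: zero-size array to reduction operation minimum which has no identity
```

```bash
cat > m.py <<'E'
from h import *
def rect(p):
    if len(p)<5: return None
    r=cv2.minAreaRect((p[:,:2]*1000).astype(np.float32)); return np.round(r[0],1),np.round(r[1],1),round(r[2],1)
box={'top':((345,390,225,265),(200,290,140,240)),'scene':((115,160,235,285),(215,312,168,252))}
for n in('top','scene'):
    s=dict(np.load(n+'0.npz')); P,d,o=cloud(s); I=s['image']; hsv=cv2.cvtColor(I,cv2.COLOR_BGR2HSV)
    x,y,z=P[...,0],P[...,1],P[...,2]
    def reg(b):
        m=np.zeros(z.shape,bool); m[b[2]:b[3],b[0]:b[1]]=1; return m&~np.isnan(z)
    m=reg(box[n][0]); hs=P[m&(z>.01)]
    print(n,'hs',len(hs),hs.min(0).round(3),hs.max(0).round(3))
    f=hs[hs[:,2]>.070]; print(' fin top',len(f),rect(f),f.mean(0).round(4))
    f=hs[(hs[:,2]>.018)&(hs[:,2]<.03)]; print(' foot',len(f),rect(f))
    m=reg(box[n][1]); hp=P[m&(z>.0065)]
    print('holder',len(hp),rect(hp[hp[:,2]<.016]),rect(hp))
    bl=m&(hsv[...,0]>106)&(hsv[...,0]<130)&(hsv[...,1]>110)&(z>.02)
    bp=P[bl]; print(' blue',len(bp),rect(bp))
    t=bp[bp[:,2]>.078]; print(' tower',len(t)); 
    k=m&(hsv[...,2]<70)&(z>.03); nk,lab,st,ce=cv2.connectedComponentsWithStats(k.astype(np.uint8))
    for i in range(1,nk):
        if st[i,4]>4: q=P[lab==i]; print(' dark',st[i,4],ce[i].round(1),np.median(q,0).round(4),q[:,2].max().round(3))
    b=box[n][1]
    cv2.imwrite(f'pics/c_{n}.png',cv2.resize(I[b[2]:b[3],b[0]:b[1]],None,fx=6,fy=6,interpolation=cv2.INTER_CUBIC))
E
python3 m.py
```

```text
top hs 401 [ 0.409 -0.306  0.01 ] [ 0.467 -0.238  0.083]
 fin top 115 (array([ 437.5, -271.8]), array([44.7, 15.7]), 13.4) [ 0.4363 -0.2713  0.0778]
 foot 152 (array([ 437.9, -272.4]), array([47.9, 58.2]), 14.5)
holder 3908 (array([597.8,  62.5]), array([278.9, 225.8]), 4.6) (array([597.8,  62.5]), array([278.9, 225.8]), 4.6)
 blue 630 (array([595.,  52.]), array([104.2, 152.1]), 74.0)
 tower 144
 dark 9 [237. 166.] [0.6489 0.0739 0.034 ] 0.036
 dark 11 [261.9 173. ] [0.6292 0.0061 0.0338] 0.035
 dark 26 [241.6 187.2] [0.5748 0.0575 0.103 ] 0.106
 dark 7 [243.4 196.3] [0.5641 0.0568 0.0365] 0.041
 dark 30 [234.3 211. ] [0.5132 0.0761 0.1126] 0.118
 dark 19 [234.5 219.4] [0.5016 0.0796 0.0471] 0.052
scene hs 779 [ 0.415 -0.31   0.01 ] [ 0.47  -0.243  0.08 ]
 fin top 144 (array([ 438.1, -276.9]), array([48.5, 16.7]), 17.6) [ 0.4402 -0.278   0.0764]
 foot 205 (array([ 438.1, -276.9]), array([52.5, 57.4]), 15.2)
holder 3189 (array([575.7, 118. ]), array([282.1, 260.4]), 75.2) (array([587.6, 116.2]), array([227.8, 331.3]), 0.1)
 blue 801 (array([588.6,  48.1]), array([106.3, 168.1]), 74.3)
 tower 87
 dark 20 [245.6 177.4] [0.5155 0.0675 0.1085] 0.112
 dark 25 [260.6 191. ] [0.5776 0.0492 0.0973] 0.101
 dark 28 [257.5 198.4] [0.5524 0.0766 0.0444] 0.061
 dark 38 [247.9 203. ] [0.5413 0.044  0.0427] 0.06
 dark 18 [257.6 207.2] [0.5673 0.0525 0.0338] 0.038
 dark 7 [287.6 216.7] [0.6574 0.0682 0.0306] 0.032
```

View pics/c_top.png

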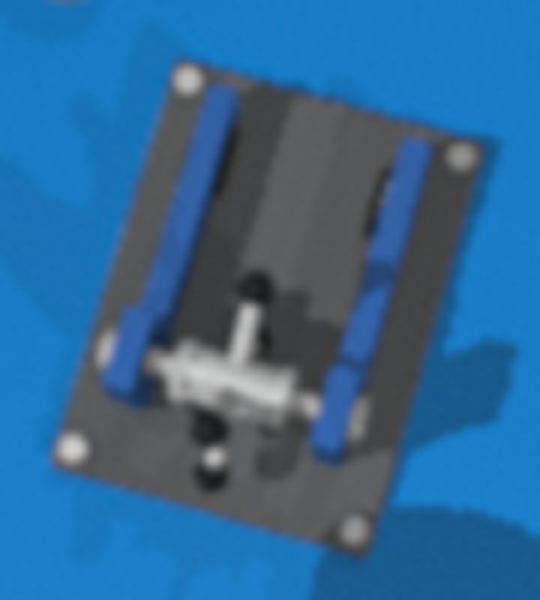

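View pics/c_scene.png

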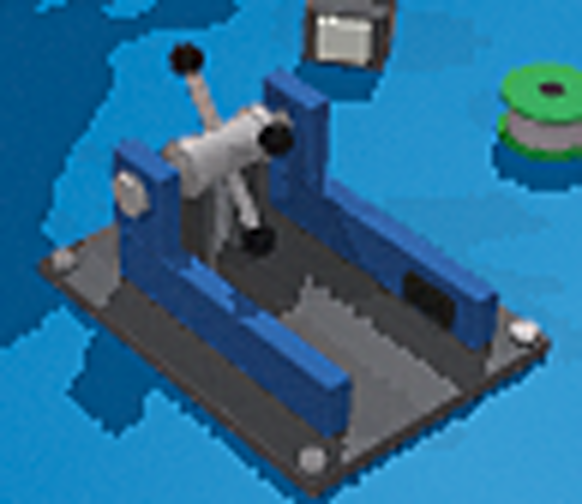

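The crops show the holder with its +x leaning to image right (yaw ≈ -16°). In the top crop, the leading ball is at (255,285) and the trailing ball at (210,465). Four screw heads mark the bed corners, at (188,80), (460,155), (72,448) and (353,530).

```bash
cat > hol.py <<'E'
from h import *
def blob(s,c,thr=130,r=4):
    g=s['image'].min(2).astype(float); u,v=int(round(c[0])),int(round(c[1])); w=g[v-r:v+r+1,u-r:u+r+1]; w=np.clip(w-thr,0,None)
    yy,xx=np.mgrid[v-r:v+r+1,u-r:u+r+1]; return np.array([(w*xx).sum(),(w*yy).sum()])/w.sum()
def ray(s,px,z):
    n=cv2.undistortPoints(np.array([[px]],float),np.array([[s['fx'],0,s['cx']],[0,s['fy'],s['cy']],[0,0,1]]),np.array([s['k1'],0,0,0.]))[0,0]
    r=np.array([n[0],n[1],1])@s['R']; o=-s['R'].T@s['t']; return o+r*(z-o[2])/r[2]
if __name__=='__main__':
    s=dict(np.load('top0.npz'))
    for n,off,pts in(('top',(200,140),[(188,80),(460,155),(72,448),(353,530)]),('scene',(215,168),[(523,330),(313,460),(65,258)])):
        s=dict(np.load(n+'0.npz')); X=[]
        for p in pts:
            c=blob(s,(off[0]+p[0]/6,off[1]+p[1]/6),115); X.append(ray(s,c,.013))
        X=np.array(X); print(n,X.round(4).tolist())
        if len(X)==4:
            a=(X[0]+X[1]-X[2]-X[3]); b=X[0]+X[2]-X[1]-X[3]; c=X.mean(0)
        else: pass
        if len(X)==3: # order: far-left, far-right, near-right
            a=X[1]-X[2]; b=X[0]-X[1]; c=(X[0]+X[2])/2
        print(' centre',c.round(4),'yaw',np.arctan2(a[1],a[0]),np.arctan2(-b[0],b[1]),np.linalg.norm(a),np.linalg.norm(b))
E
python3 hol.py
```

```text
top [[0.6926, 0.0927, 0.013], [0.6554, -0.0343, 0.013], [0.5192, 0.1426, 0.013], [0.4824, 0.0154, 0.013]]
 centre [0.5874 0.0541 0.013 ] yaw -0.27998631333382884 -0.2829719576258961 0.36038562902745186 0.26474855931197394
scene [[0.6919, 0.0874, 0.013], [0.6555, -0.0391, 0.013], [0.4827, 0.0099, 0.013]]
 centre [0.5873 0.0486 0.013 ] yaw -0.2764066728512608 -0.2805962003827703 0.17958265206321944 0.13157927298320363
```

Emit:
{"name": "drive_tool", "arguments": {
  "commands": [
    [0,0,0,0,0,1],
    [0,0,0,0,0,1],
    [0,0,0,0,0,1],
    [0,0,0,0,0,1],
    [0,0,0,0,0,1],
    [0,0,0,0,0,1],
    [0,0,0,0,0,1],
    [0,0,0,0,0,1],
    [0,0,0,0,0,1],
    [0,0,0,0,0,1],
    [0,0,0,0,0,1],
    [0,0,0,0,0,1]
  ],
  "gripper": 0.3
}}

```text
time: 1.6
tool_pos: [0.2395, 0.4948, 0.2048]
ee_rot: [-3.141, 0.001, 1.488]
wrist_force: [-0.3, -0.9, 0.9]
width: 0.0657
finger_force: 0.0
```

Emit:
{"name": "drive_tool", "arguments": {
  "commands": [
    [0,0,0,0,0,1],
    [0,0,0,0,0,1],
    [0,0,0,0,0,1],
    [0,0,0,0,0,1],
    [0,0,0,0,0,1],
    [0,0,0,0,0,1],
    [0,0,0,0,0,1],
    [0,0,0,0,0,1],
    [0,0,0,0,0,1],
    [0,0,0,0,0,1],
    [0,0,0,0,0,1],
    [0,0,0,0,0,1],
    [0,0,0,0,0,0.3]
  ]
}}

```text
time: 3.22
tool_pos: [0.2395, 0.4948, 0.2049]
ee_rot: [3.141, 0.001, 0.26]
wrist_force: [0.1, 0.5, 0.4]
width: 0.0657
finger_force: 0.0
```

Emit:
{"name": "drive_tool", "arguments": {
  "commands": [
    [0,1,0,0,0,0],
    [0,1,0,0,0,0],
    [0,1,0,0,0,0],
    [0,1,0,0,0,0],
    [0,1,0,0,0,0],
    [0,1,0,0,0,0],
    [0,1,0,0,0,0],
    [0,1,0,0,0,0],
    [0,1,0,0,0,0],
    [0,1,0,0,0,0],
    [0,1,0,0,0,0],
    [0,1,0,0,0,0],
    [0,1,0,0,0,0],
    [0,1,0,0,0,0],
    [0,1,0,0,0,0],
    [0,1,0,0,0,0],
    [0,1,0,0,0,0],
    [0,1,0,0,0,0],
    [0,1,0,0,0,0],
    [0,0.8,0,0,0,0]
  ]
}}

```text
time: 5.72
tool_pos: [0.4439, -0.2716, 0.205]
ee_rot: [-3.141, 0.0, 0.261]
wrist_force: [-0.3, -0.6, 0.0]
width: 0.0656
finger_force: 0.0
```

```bash
cat > go.py <<'E'
from h import *
from scipy.spatial.transform import Rotation as Rn
import sys
# go.py x y z yaw [pitch-about-tool-y unused]: shift in tool axes (units .04) and turn (units .1)
o=get_obs(); R=Rn.from_euler('xyz',o['ee_rot']); t=np.array([float(v) for v in sys.argv[1:4]])
print('t',round(o['time'],2),'pos',o['tool_pos'].round(4),'rpy',o['ee_rot'].round(3),'F',o['wrist_force'].round(1),'w',round(o['width'],4),'q',o['joint_positions'].round(2))
T=Rn.from_euler('xyz',[np.pi,0,float(sys.argv[4])])
print('shift in present axes',(R.inv().apply(t-o['tool_pos'])/.04).round(2),'in target axes',(T.inv().apply(t-o['tool_pos'])/.04).round(2),'turn',((R.inv()*T).as_rotvec()/.1).round(2))
E
python3 go.py .438 -.2745 .13 .26
```

```text
t 5.72 pos [ 0.4439 -0.2716  0.205 ] rpy [-3.141  0.     0.261] F [-0.3 -0.6  0. ] w 0.0656 q [-0.66  0.02  1.44  0.    1.68  0.65]
shift in present axes [-0.16  0.03  1.87] in target axes [-0.16  0.03  1.87] turn [-0.01  0.    0.01]
```

Emit:
{"name": "drive_tool", "arguments": {
  "commands": [
    [-0.16,0,0.8,0,0,0],
    [0,0,0.8,0,0,0],
    [0,0,0.8,0,0,0],
    [0,0,0.8,0,0,0],
    [0,0,0.5,0,0,0],
    [0,0,0.37,0,0,0],
    [0,0,0,0,0,0]
  ]
}}

```text
time: 6.6
tool_pos: [0.4369, -0.2712, 0.0414]
ee_rot: [-3.139, 0.002, 0.261]
wrist_force: [0.3, -0.2, 0.4]
width: 0.0656
finger_force: 0.0
```

Run:
```python
from h import *
for n in('top','scene'):
    s=cam(n); np.savez(f'{n}1.npz',**s)
a=np.load('top1.npz')['image'][205:285,320:410]; b=np.load('scene1.npz')['image'][200:290,95:185]
f=lambda i:cv2.resize(i,(390,390),interpolation=cv2.INTER_CUBIC)
cv2.imwrite('pics/g1.png',np.hstack([f(a),f(b)]))
```

```text
(no output)
```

View pics/g1.png

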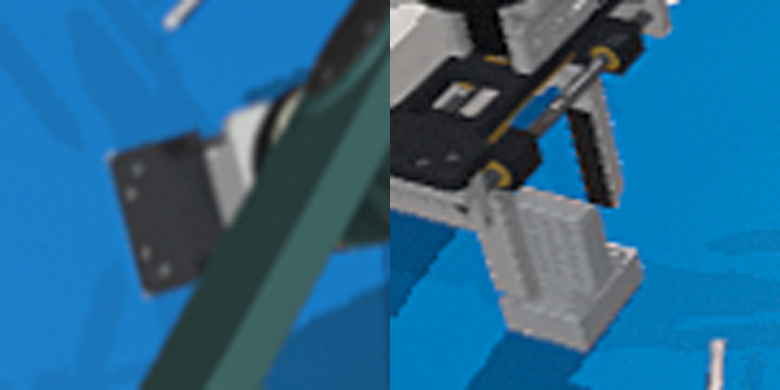

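The fingers straddle the fin plate: near finger at (500,235), far finger at (600,170). Closing the gripper.

Emit:
{"name": "drive_tool", "arguments": {
  "commands": [
    [0,0,0,0,0,0],
    [0,0,0,0,0,0],
    [0,0,0,0,0,0],
    [0,0,0,0,0,0],
    [0,0,0,0,0,0],
    [0,0,0,0,0,0],
    [0,0,0,0,0,0],
    [0,0,0,0,0,0]
  ],
  "gripper": 1
}}

```text
time: 7.7
tool_pos: [0.4378, -0.272, 0.0427]
ee_rot: [3.141, -0.0, 0.261]
wrist_force: [0.4, -1.3, -1.2]
width: 0.0139
finger_force: 30.0
```

Emit:
{"name": "drive_tool", "arguments": {
  "commands": [
    [0,0,-0.25,0,0,0],
    [0,0,-1,0,0,0],
    [0,0,-1,0,0,0],
    [0,0,-1,0,0,0],
    [0,0,-0.5,0,0,0],
    [0,0,0,0,0,0]
  ]
}}

```text
time: 8.45
tool_pos: [0.4383, -0.2721, 0.1947]
ee_rot: [3.139, -0.002, 0.261]
wrist_force: [-0.1, -0.0, -3.5]
width: 0.0138
finger_force: 30.0
```

```bash
python3 go.py .6402 .0361 .19 -.28
python3 - <<'E'
from h import *
s=cam('scene'); np.savez('scene2.npz',**s); cv2.imwrite('pics/g2.png',cv2.resize(s['image'][150:290,60:220],(800,600)))
E
```

```text
t 8.45 pos [ 0.4383 -0.2721  0.1947] rpy [ 3.139e+00 -2.000e-03  2.610e-01] F [-0.1 -0.  -3.5] w 0.0138 q [-0.67  0.01  1.47  0.    1.66  0.64]
shift in present axes [ 6.86 -6.14  0.12] in target axes [ 2.72 -8.8   0.12] turn [ 0.02 -0.03  5.41]
```

View pics/g2.png

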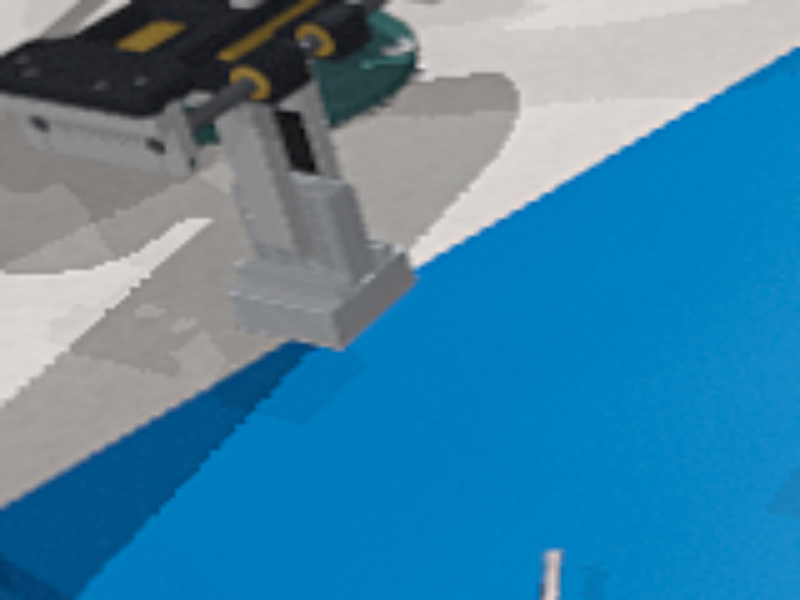

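Heat sink is held upright between the fingers, foot at (320,300). Moving above the seat.

Emit:
{"name": "drive_tool", "arguments": {
  "commands": [
    [0,0,0,0,0,0.9],
    [0,0,0,0,0,0.9],
    [0,0,0,0,0,0.9],
    [0,0,0,0,0,0.9],
    [0,0,0,0,0,0.9],
    [0,0,0,0,0,0.9],
    [0.3,-0.9,0.05,0,0,0],
    [0.3,-0.9,0.05,0,0,0],
    [0.3,-0.9,0,0,0,0],
    [0.3,-0.9,0,0,0,0],
    [0.3,-0.9,0,0,0,0],
    [0.3,-0.9,0,0,0,0],
    [0.3,-0.9,0,0,0,0],
    [0.3,-0.9,0,0,0,0],
    [0.2,-0.9,0,0,0,0],
    [0.1,-0.7,0,0,0,0],
    [0,0,0,0,0,0]
  ]
}}

```text
time: 10.62
tool_pos: [0.6377, 0.0389, 0.1854]
ee_rot: [3.141, 0.005, -0.276]
wrist_force: [-0.7, -0.5, -2.0]
width: 0.0138
finger_force: 30.0
```

Emit:
{"name": "drive_tool", "arguments": {
  "commands": [
    [0,0,0.8,0,0,0],
    [0,0,0.8,0,0,0],
    [0,0,0.7,0,0,0],
    [0,0,0,0,0,0],
    [0,0,0,0,0,0]
  ]
}}

```text
time: 11.25
tool_pos: [0.6386, 0.0362, 0.0973]
ee_rot: [3.142, -0.0, -0.28]
wrist_force: [0.6, -0.4, -2.0]
width: 0.0141
finger_force: 30.0
```

```bash
python3 go.py .6402 .0361 .053 -.28
python3 - <<'E'
from h import *
from hol import *
s=cam('scene'); np.savez('scene3.npz',**s); t=cam('top'); np.savez('top3.npz',**t)
f=lambda i:cv2.resize(i,(400,400),interpolation=cv2.INTER_CUBIC)
cv2.imwrite('pics/g3.png',np.hstack([f(t['image'][140:230,205:295]),f(s['image'][145:255,215:325])]))
E
```

```text
t 11.25 pos [0.6386 0.0362 0.0973] rpy [ 3.142 -0.    -0.28 ] F [ 0.6 -0.4 -2. ] w 0.0141 q [-0.03  0.33  1.3  -0.    1.51  1.82]
shift in present axes [ 0.04 -0.01  1.11] in target axes [ 0.04 -0.01  1.11] turn [ 0. -0.  0.]
```

View pics/g3.png

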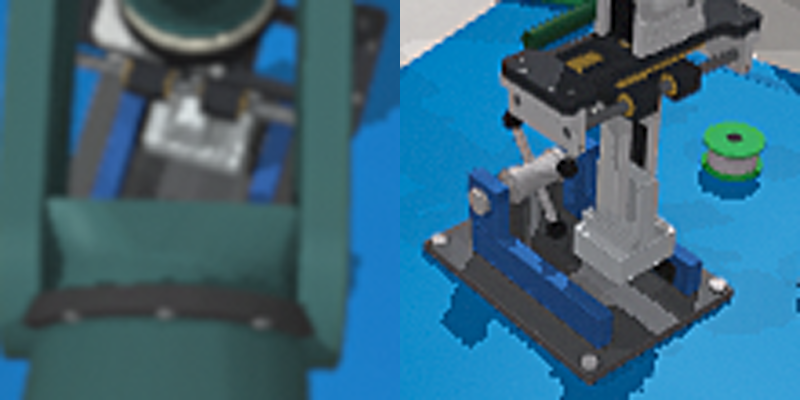

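The scene view shows the sink over the seat, well oriented, foot at (625,245). The top view shows part of the foot at (200,130). I'll check the offset within the same camera.

Run:
```python
from hol import *
for n,c in(('scene',(.5873,.0486)),('top',(.5874,.0541))):
    s=dict(np.load(n+'3.npz')); P,_,_=cloud(s); hsv=cv2.cvtColor(s['image'],cv2.COLOR_BGR2HSV)
    m=(hsv[...,1]<60)&(hsv[...,2]>60)&(P[...,2]>.056)&(P[...,2]<.083)&(abs(P[...,0]-.64)<.05)&(abs(P[...,1]-.036)<.05)
    q=P[m]; a=-.28; R=np.array([[np.cos(a),np.sin(a)],[-np.sin(a),np.cos(a)]])
    L=((q[:,:2]-c)@R.T)*1000; L[:,0]-=5
    print(n,len(L),'x 2/50/98%',np.percentile(L[:,0],[1,50,99]).round(1),'y',np.percentile(L[:,1],[1,50,99]).round(1),cv2.minAreaRect(L.astype(np.float32)))
    np.savetxt  # top edge
    t=L[(q[:,2]>.074)]; print(' top face x',np.percentile(t[:,0],[1,99]).round(1),'y',np.percentile(t[:,1],[1,99]).round(1))
```

```text
scene 266 x 2/50/98% [24.4 66.2 73.7] y [-29.2 -19.6  25.5] ((48.461524963378906, -0.9401798248291016), (53.33528518676758, 57.13021469116211), 0.6084830164909363)
 top face x [24.2 73.6] y [-29.2  24.7]
top 150 x 2/50/98% [23.7 30.5 58.7] y [-28.3  -9.2  27.5] ((45.80603790283203, -0.1638660430908203), (44.49251174926758, 56.41777420043945), 0.20724867284297943)
 top face x [23.7 55.6] y [-28.2  27.4]
```

Emit:
{"name": "drive_tool", "arguments": {
  "commands": [
    [0.03,-0.01,0.4,0,0,0],
    [0,0,0.4,0,0,0],
    [0,0,0.2,0,0,0],
    [0,0,0.08,0,0,0],
    [0,0,0.04,0,0,0],
    [0,0,0,0,0,0]
  ]
}}

```text
time: 12.1
tool_pos: [0.6401, 0.0369, 0.0528]
ee_rot: [-3.141, -0.001, -0.279]
wrist_force: [-1.4, 0.1, 1.5]
width: 0.0137
finger_force: 30.0
```

Emit:
{"name": "drive_tool", "arguments": {
  "commands": [
    [0,0,0,0,0,0],
    [0,0,0,0,0,0],
    [0,0,0,0,0,0],
    [0,0,0,0,0,0]
  ],
  "gripper": 0.6
}}

```text
time: 12.6
tool_pos: [0.6399, 0.0369, 0.0519]
ee_rot: [-3.141, -0.0, -0.279]
wrist_force: [-0.5, -0.1, -0.1]
width: 0.0376
finger_force: 0.0
```

Emit:
{"name": "drive_tool", "arguments": {
  "commands": [
    [0,0,-0.5,0,0,0],
    [0,0,-1,0,0,0],
    [0,0,-1,0,0,0],
    [0,0,-1,0,0,0],
    [0,0,0,0,0,0]
  ],
  "gripper": 0.6
}}

```text
time: 13.22
tool_pos: [0.6423, 0.0368, 0.1989]
ee_rot: [-3.139, -0.011, -0.279]
wrist_force: [-0.2, -0.7, -0.4]
width: 0.0373
finger_force: 0.0
```

```bash
python3 go.py .53 .0675 .19 -.28
python3 - <<'E'
from hol import *
n,c='scene',(.5873,.0486)
s=cam(n); np.savez('scene4.npz',**s); P,_,_=cloud(s); hsv=cv2.cvtColor(s['image'],cv2.COLOR_BGR2HSV)
a=-.28; R=np.array([[np.cos(a),np.sin(a)],[-np.sin(a),np.cos(a)]])
L=(P[...,:2]-c)@R.T*1000; L[...,0]-=5; z=P[...,2]*1000
for nm,lo,hi in(('fin',75,95),('foot',24,37)):
    m=(hsv[...,1]<60)&(hsv[...,2]>60)&(z>lo)&(z<hi)&(abs(L[...,0]-50)<35)&(abs(L[...,1])<33); l=L[m]
    print(nm,m.sum(),cv2.minAreaRect(l.astype(np.float32)))
m=(hsv[...,2]<65)&(z>80)&(z<125)&(abs(L[...,0]+55)<60)&(abs(L[...,1])<20)
nk,lab,st,ce=cv2.connectedComponentsWithStats(m.astype(np.uint8))
for i in range(1,nk):
    if st[i,4]>5: print('ball',st[i,4],ce[i],np.median(L[lab==i],0),np.median(z[lab==i]))
E
```

```text
t 13.22 pos [0.6423 0.0368 0.1989] rpy [-3.139 -0.011 -0.279] F [-0.2 -0.7 -0.4] w 0.0373 q [-0.03  0.29  1.15  0.    1.69  1.82]
shift in present axes [-2.91  0.04  0.19] in target axes [-2.91  0.04  0.22] turn [-0.03 -0.11  0.01]
fin 115 ((49.46192169189453, -0.019293785095214844), (47.817840576171875, 17.11144256591797), 0.6792764067649841)
foot 144 ((49.52515411376953, 0.12215042114257812), (56.783390045166016, 50.485816955566406), 89.83265686035156)
ball 20 [245.65 177.35] [-78.15586077  -1.53446881] 109.01385055138547
ball 25 [260.6  190.96] [-14.6210094   -2.17519533] 97.4855211326423
```

```bash
cat > hp.py <<'E'
from h import *
from scipy.spatial.transform import Rotation as Rn
import sys
# holder-frame helper: hp.py [phi rad_out tang]  target about the axle (mm)
H=np.array([.5922,.0499,0]); RH=Rn.from_euler('z',-.28)
o=get_obs(); R=Rn.from_euler('xyz',o['ee_rot']); p=RH.inv().apply(o['tool_pos']-H)*1000
print('t',round(o['time'],2),'holder pos',p.round(1),'tilt',round(np.arctan2(*-(RH.inv()*R).apply([0,0,1])[[0,2]]),3),'F tool',R.inv().apply(o['wrist_force']).round(1),'q',o['joint_positions'].round(2))
if len(sys.argv)>1:
    ph,r,t=map(float,sys.argv[1:]); 
    g=np.array([-55,0,68])+r*np.array([np.sin(ph),0,np.cos(ph)])+t*np.array([np.cos(ph),0,-np.sin(ph)])
    T=RH*Rn.from_euler('xyz',[np.pi,ph,0]); d=RH.apply(g-p)/40
    print('goal',g.round(1),'shift present',R.inv().apply(d).round(2),'target axes',T.inv().apply(d).round(2),'turn',((R.inv()*T).as_rotvec()/.1).round(2))
E
python3 hp.py -.63 120 -24
```

```text
t 13.28 holder pos [ 50.5   1.  195.5] tilt -0.006 F tool [0.1 0.3 0.9] q [-0.03  0.29  1.15  0.    1.69  1.82]
goal [-145.1    0.   150.8] shift present [-4.9   0.02  1.09] target axes [-4.61  0.02 -1.98] turn [-0.02  6.24  0.  ]
```

Emit:
{"name": "drive_tool", "arguments": {
  "commands": [
    [-0.7,0,0,0,0,0],
    [-0.9,0,0,0,0,0],
    [-0.9,0,0,0,0,0],
    [-0.9,0,0,0,0,0],
    [-0.9,0,0,0,0,0],
    [-0.6,0.02,0,0,0,0],
    [0,0,0,0,0.9,0],
    [0,0,0,0,0.9,0],
    [0,0,0,0,0.9,0],
    [0,0,0,0,0.9,0],
    [0,0,0,0,0.9,0],
    [0,0,0,0,0.9,0],
    [0,0,0,0,0.9,0],
    [0,0,0,0,0,0]
  ],
  "gripper": 1
}}

```text
time: 15.02
tool_pos: [0.4489, 0.0903, 0.1886]
ee_rot: [3.138, -0.625, -0.275]
wrist_force: [-0.4, 0.1, -0.4]
width: 0.0004
finger_force: 0.0
```

```bash
python3 hp.py -.63 38 -24
```

```text
t 15.03 holder pos [-148.9   -0.8  188.6] tilt -0.625 F tool [-0.5  0.   0.1] q [ 0.33 -0.51  2.02 -0.38  1.13  2.26]
goal [-96.8   0.   84.6] shift present [-0.47 -0.02  2.87] target axes [-0.48 -0.02  2.87] turn [0.   0.05 0.04]
```

Emit:
{"name": "drive_tool", "arguments": {
  "commands": [
    [-0.5,-0.02,0.4,0,0,0],
    [0,0,0.8,0,0,0],
    [0,0,0.8,0,0,0],
    [0,0,0.6,0,0,0],
    [0,0,0.27,0,0,0],
    [0,0,0,0,0,0]
  ]
}}

```text
time: 15.78
tool_pos: [0.5008, 0.0762, 0.0865]
ee_rot: [3.14, -0.628, -0.28]
wrist_force: [-1.0, -0.2, 1.3]
width: 0.0001
finger_force: 0.0
```

Emit:
{"name": "drive_tool", "arguments": {
  "commands": [
    [0.1,0,0,0,0,0],
    [0.1,0,0,0,0,0]
  ]
}}

```text
time: 16.02
tool_pos: [0.5049, 0.0755, 0.0906]
ee_rot: [-3.141, -0.624, -0.281]
wrist_force: [-10.5, 5.3, 0.6]
width: 0.0005
finger_force: 5.0
```

```bash
python3 hp.py -.63 38 -16
python3 - <<'E'
from h import *
s=cam('scene'); np.savez('scene5.npz',**s); t=cam('top')
f=lambda i:cv2.resize(i,(400,400),interpolation=cv2.INTER_CUBIC)
cv2.imwrite('pics/g5.png',np.hstack([f(t['image'][150:240,200:290]),f(s['image'][145:235,205:295])]))
E
```

```text
t 16.02 holder pos [-91.    0.5  90.6] tilt -0.624 F tool [-9.  -2.2 -7.3] q [ 0.24 -0.31  2.1  -0.4   0.84  2.28]
goal [-90.3   0.   89.3] shift present [-0.    0.01  0.04] target axes [-0.01  0.01  0.04] turn [-0.    0.06 -0.01]
```

View pics/g5.png

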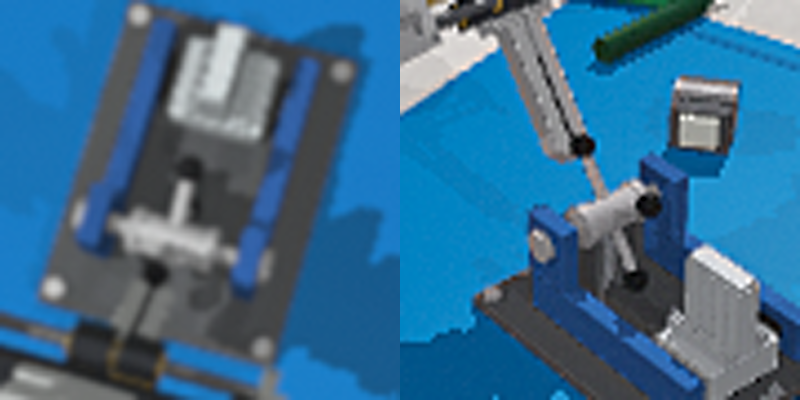

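The finger is on the trailing ball, at (583,145) in the scene half, and the sink stands between the jaws. Starting the arc push.

Emit:
{"name": "drive_tool", "arguments": {
  "commands": [
    [0.095,0,-0.04,0,-1,0],
    [0.095,0,-0.04,0,-1,0],
    [0.095,0,-0.04,0,-1,0]
  ]
}}

```text
time: 16.5
tool_pos: [0.5102, 0.0741, 0.0994]
ee_rot: [3.141, -0.317, -0.278]
wrist_force: [-5.2, 1.3, -7.0]
width: 0.0007
finger_force: 3.4
```

```bash
cat > ball.py <<'E'
from hol import *
s=cam('scene'); c=(.5873,.0486); P,_,_=cloud(s); hsv=cv2.cvtColor(s['image'],cv2.COLOR_BGR2HSV)
a=-.28; R=np.array([[np.cos(a),np.sin(a)],[-np.sin(a),np.cos(a)]])
L=(P[...,:2]-c)@R.T*1000; L[...,0]-=5; z=P[...,2]*1000
m=(hsv[...,2]<65)&(z>25)&(z<125)&(abs(L[...,0]+55)<60)&(abs(L[...,1])<15)
nk,lab,st,ce=cv2.connectedComponentsWithStats(m.astype(np.uint8))
for i in range(1,nk):
    if st[i,4]>9:
        x,y=np.median(L[lab==i],0); zz=np.median(z[lab==i]); x-=3.9; zz-=3.7; ph=np.arctan2(x+55,zz-68)
        print('ball n',st[i,4],'r',round(np.hypot(x+55,zz-68),1),'phi',round(ph,2),'theta mod',round(ph%(np.pi/2),2))
E
python3 hp.py -.33 38 -16; python3 ball.py
```

```text
t 16.5 holder pos [-85.5   0.6  99.4] tilt -0.317 F tool [-7.3  0.2  5. ] q [ 0.12 -0.15  1.85 -0.13  1.15  2.  ]
goal [-82.5   0.   98.8] shift present [0.07 0.01 0.04] target axes [0.07 0.01 0.04] turn [-0.    0.13  0.02]
ball n 21 r 45.3 phi -0.39 theta mod 1.18
ball n 11 r 48.6 phi -1.91 theta mod 1.23
ball n 27 r 44.8 phi 1.22 theta mod 1.22
ball n 16 r 46.0 phi 2.8 theta mod 1.23
```

Emit:
{"name": "drive_tool", "arguments": {
  "commands": [
    [0.12,0,-0.03,0,-1,0],
    [0.1,0,-0.04,0,-1,0],
    [0.1,0,-0.04,0,-1,0],
    [0.1,0,-0.04,0,-1,0]
  ]
}}

```text
time: 17.05
tool_pos: [0.5253, 0.0696, 0.1095]
ee_rot: [3.14, 0.081, -0.278]
wrist_force: [-6.5, 2.7, -4.3]
width: 0.0007
finger_force: 3.6
```

Emit:
{"name": "drive_tool", "arguments": {
  "commands": [
    [0.1,0,-0.04,0,-1,0],
    [0.1,0,-0.04,0,-1,0],
    [0.1,0,-0.04,0,-1,0]
  ]
}}

```text
time: 17.42
tool_pos: [0.5382, 0.0662, 0.1134]
ee_rot: [3.14, 0.38, -0.278]
wrist_force: [-7.8, 3.2, -2.6]
width: 0.0004
finger_force: 3.6
```

```bash
python3 hp.py .38 38 -16; python3 ball.py
```

```text
t 17.43 holder pos [-56.4   0.7 113.4] tilt 0.38 F tool [-6.8 -0.9  5.5] q [-0.04  0.38  1.24  0.09  1.88  1.82]
goal [-55.8   0.  109.2] shift present [0.05 0.02 0.09] target axes [0.05 0.02 0.09] turn [ 0.02 -0.    0.02]
ball n 15 r 47.4 phi -1.25 theta mod 0.32
ball n 24 r 44.7 phi 0.33 theta mod 0.33
ball n 24 r 45.2 phi 1.95 theta mod 0.37
```

Emit:
{"name": "drive_tool", "arguments": {
  "commands": [
    [0.1,0,-0.02,0,-1,0],
    [0.1,0,-0.03,0,-1,0],
    [0.1,0,-0.03,0,-1,0]
  ]
}}

```text
time: 17.85
tool_pos: [0.5512, 0.0627, 0.1126]
ee_rot: [3.141, 0.675, -0.278]
wrist_force: [-7.9, 3.4, 1.1]
width: 0.0004
finger_force: 3.7
```

```bash
cat >> hp.py <<'E'
f=R.inv().apply(o['wrist_force']); print('torque',round(-.046*f[0]+.008*f[2],3))
E
python3 hp.py .68 38 -16
```

```text
t 17.85 holder pos [-43.    1.  112.6] tilt 0.675 F tool [-7.4 -1.1  4.5] q [-0.07  0.64  0.99  0.16  2.18  1.82]
goal [-43.5   0.  107.6] shift present [0.07 0.02 0.11] target axes [0.07 0.02 0.11] turn [ 0.02 -0.05  0.02]
torque 0.375
```

Emit:
{"name": "drive_tool", "arguments": {
  "commands": [
    [0.1,0,-0.03,0,-1,0],
    [0.1,0,-0.03,0,-1,0]
  ]
}}

```text
time: 18.1
tool_pos: [0.559, 0.0604, 0.1096]
ee_rot: [3.141, 0.874, -0.278]
wrist_force: [-7.0, 3.4, 2.7]
width: 0.0002
finger_force: 3.8
```

```bash
python3 hp.py .88 38 -16; python3 ball.py
```

```text
t 18.1 holder pos [-34.8   0.9 109.6] tilt 0.874 F tool [-7.  -1.3  4.1] q [-0.09  0.8   0.83  0.21  2.37  1.85]
goal [-35.9   0.  104.5] shift present [0.08 0.02 0.1 ] target axes [0.08 0.02 0.1 ] turn [ 0.02 -0.06  0.01]
torque 0.355
ball n 18 r 45.5 phi -0.76 theta mod 0.81
ball n 24 r 46.7 phi 2.43 theta mod 0.86
```

Emit:
{"name": "drive_tool", "arguments": {
  "commands": [
    [-0.15,0,-0.3,0,0,0],
    [-0.15,0,-0.7,0,0,0],
    [0,0,-0.9,0,0,0],
    [-0.29,0,0.06,0,1,0],
    [-0.29,0,0.06,0,1,0],
    [-0.29,0,0.06,0,1,0],
    [-0.29,0,0.06,0,1,0],
    [-0.29,0,0.06,0,1,0],
    [-0.29,0,0.06,0,1,0],
    [-0.29,0,0.06,0,1,0],
    [-0.29,0,0.06,0,1,0],
    [-0.29,0,0.06,0,1,0],
    [-0.29,0,0.06,0,1,0],
    [-0.29,0,0.06,0,1,0],
    [-0.29,0,0.06,0,1,0],
    [-0.29,0,0.06,0,1,0],
    [-0.29,0,0.06,0,1,0],
    [-0.29,0,0.06,0,1,0],
    [-0.2,0,0.06,0,0.8,0]
  ]
}}

```text
time: 20.52
tool_pos: [0.449, 0.0926, 0.1579]
ee_rot: [-3.133, -0.721, -0.283]
wrist_force: [0.7, -0.2, -0.9]
width: 0.0003
finger_force: 0.0
```

```bash
python3 hp.py -.75 40 -25; python3 ball.py
```

```text
t 20.52 holder pos [-149.5    1.5  157.9] tilt -0.721 F tool [-0.1 -0.   1.1] q [ 0.39 -0.53  2.14 -0.51  0.99  2.4 ]
goal [-100.6    0.    80.2] shift present [-0.36  0.05  2.27] target axes [-0.43  0.04  2.25] turn [-0.07  0.29 -0.02]
torque 0.013
ball n 19 r 45.7 phi -0.67 theta mod 0.9
ball n 24 r 44.8 phi 0.91 theta mod 0.91
ball n 24 r 46.0 phi 2.5 theta mod 0.93
```

Emit:
{"name": "drive_tool", "arguments": {
  "commands": [
    [-0.36,0.04,0.4,0,0,0],
    [0,0,0.8,0,0,0],
    [0,0,0.8,0,0,0],
    [0,0,0.25,0,0,0],
    [0,0,0,0,0,0]
  ]
}}

```text
time: 21.2
tool_pos: [0.4946, 0.077, 0.0776]
ee_rot: [-3.14, -0.712, -0.281]
wrist_force: [-0.6, 0.1, 1.1]
width: 0.0003
finger_force: 0.0
```

Emit:
{"name": "drive_tool", "arguments": {
  "commands": [
    [0.1,0,0,0,-0.3,0],
    [0.1,0,0,0,-0.3,0]
  ]
}}

```text
time: 21.45
tool_pos: [0.5004, 0.0761, 0.0836]
ee_rot: [-3.139, -0.652, -0.28]
wrist_force: [-0.6, 1.0, 0.2]
width: 0.0004
finger_force: 0.0
```

```bash
python3 hp.py -.65 38 -16
```

```text
t 21.45 holder pos [-95.4  -0.2  83.6] tilt -0.652 F tool [-0.6 -0.8 -0.7] q [ 0.25 -0.32  2.13 -0.44  0.8   2.32]
goal [-90.7   0.   88.6] shift present [ 0.17 -0.   -0.03] target axes [ 0.17 -0.   -0.03] turn [-0.03 -0.02  0.  ]
torque 0.021
```

Now push on, watching torque in short strokes.

Emit:
{"name": "drive_tool", "arguments": {
  "commands": [
    [0.12,0,-0.02,0,-0.3,0],
    [0.12,0,-0.03,0,-1,0],
    [0.1,0,-0.04,0,-1,0]
  ]
}}

```text
time: 21.82
tool_pos: [0.5042, 0.074, 0.0903]
ee_rot: [3.141, -0.408, -0.278]
wrist_force: [-7.2, -1.0, -3.7]
width: 0.0006
finger_force: 4.0
```

```bash
python3 hp.py -.42 38 -16
```

```text
t 21.82 holder pos [-91.2  -1.1  90.3] tilt -0.408 F tool [-7.6  2.9  0.7] q [ 0.15 -0.21  1.94 -0.19  1.04  2.06]
goal [-85.1   0.   96.2] shift present [ 0.2  -0.03 -0.08] target axes [ 0.2  -0.03 -0.07] turn [-0.    0.12  0.02]
torque 0.354
```

Emit:
{"name": "drive_tool", "arguments": {
  "commands": [
    [0.1,0,-0.04,0,-1,0],
    [0.1,0,-0.03,0,-1,0]
  ]
}}

```text
time: 22.08
tool_pos: [0.5107, 0.0722, 0.0977]
ee_rot: [3.141, -0.209, -0.278]
wrist_force: [-11.0, -0.5, 2.6]
width: 0.0007
finger_force: 4.7
```

```bash
python3 hp.py -.22 38 -16; python3 ball.py
```

```text
t 22.07 holder pos [-84.5  -1.1  97.7] tilt -0.209 F tool [-9.7  3.5 -4.8] q [ 0.08 -0.08  1.77 -0.08  1.26  1.95]
goal [-78.9   0.  101.6] shift present [ 0.16 -0.03 -0.07] target axes [ 0.16 -0.03 -0.06] turn [0.   0.11 0.02]
torque 0.406
ball n 21 r 46.3 phi -0.4 theta mod 1.17
ball n 11 r 47.3 phi -1.9 theta mod 1.24
ball n 26 r 43.7 phi 1.25 theta mod 1.25
ball n 14 r 45.8 phi 2.83 theta mod 1.26
```

```bash
cat >> hp.py <<'E'
ti=np.arctan2(*-(RH.inv()*R).apply([0,0,1])[[0,2]]); q=p-np.array([-55,0,68])
a=q[0]*np.cos(ti)-q[2]*np.sin(ti); b=a+16; ph=ti+np.arcsin(b/46); rr=46*np.cos(ph-ti)
print('phi by touch',ph.round(3),'tcp radial',round(q[0]*np.sin(ti)+q[2]*np.cos(ti),1),'torque2',round((-rr*f[0]+(8-b)*f[2])/1000,3))
E
python3 hp.py
```

```text
t 22.12 holder pos [-81.2  -0.8  99.1] tilt -0.211 F tool [-3.1 -0.7 -3.9] q [ 0.08 -0.08  1.77 -0.08  1.26  1.94]
torque 0.112
phi by touch -0.279 tcp radial 35.9 torque2 0.1
```

Emit:
{"name": "drive_tool", "arguments": {
  "commands": [
    [0.14,0,-0.03,0,-0.5,0],
    [0.14,0,-0.03,0,-0.5,0]
  ]
}}

```text
time: 22.38
tool_pos: [0.5215, 0.0697, 0.1027]
ee_rot: [-3.141, -0.112, -0.277]
wrist_force: [-7.1, 2.4, 0.7]
width: 0.0003
finger_force: 4.1
```

```bash
python3 hp.py
```

```text
t 22.38 holder pos [-73.4  -0.5 102.7] tilt -0.112 F tool [-7.4 -0.4 -1.5] q [ 0.05  0.    1.67 -0.04  1.36  1.9 ]
torque 0.329
phi by touch -0.077 tcp radial 36.5 torque2 0.331
```

Emit:
{"name": "drive_tool", "arguments": {
  "commands": [
    [0.1,0,-0.03,0,-1,0]
  ]
}}

```text
time: 22.5
tool_pos: [0.5245, 0.0689, 0.1045]
ee_rot: [-3.141, -0.011, -0.276]
wrist_force: [-7.5, 1.0, -1.4]
width: 0.0002
finger_force: 4.0
```

```bash
python3 hp.py; python3 ball.py
```

```text
t 22.5 holder pos [-70.3  -0.5 104.5] tilt -0.011 F tool [-7.5  1.1  1.3] q [ 0.03  0.08  1.59 -0.    1.47  1.87]
torque 0.356
phi by touch 0.013 tcp radial 36.7 torque2 0.355
ball n 22 r 45.6 phi -0.0 theta mod 1.57
ball n 15 r 46.8 phi -1.53 theta mod 0.04
ball n 26 r 44.6 phi 1.62 theta mod 0.05
```

Emit:
{"name": "drive_tool", "arguments": {
  "commands": [
    [0.1,0,-0.03,0,-1,0]
  ]
}}

```text
time: 22.68
tool_pos: [0.5284, 0.0679, 0.1056]
ee_rot: [-3.141, 0.089, -0.276]
wrist_force: [-7.8, 3.3, -2.9]
width: 0.0005
finger_force: 4.2
```

```bash
python3 hp.py
```

```text
t 22.68 holder pos [-66.3  -0.3 105.6] tilt 0.089 F tool [-8.1 -1.   3.6] q [0.   0.15 1.5  0.03 1.57 1.85]
torque 0.404
phi by touch 0.119 tcp radial 36.4 torque2 0.399
```

Emit:
{"name": "drive_tool", "arguments": {
  "commands": [
    [0.1,0,-0.03,0,-1,0]
  ]
}}

```text
time: 22.8
tool_pos: [0.5323, 0.0668, 0.1066]
ee_rot: [-3.141, 0.191, -0.276]
wrist_force: [-9.5, 2.7, -2.7]
width: 0.0004
finger_force: 4.4
```

```bash
python3 hp.py
```

```text
t 22.8 holder pos [-62.3  -0.3 106.6] tilt 0.191 F tool [-9.2  0.   4.5] q [-0.01  0.24  1.41  0.05  1.68  1.83]
torque 0.459
phi by touch 0.224 tcp radial 36.5 torque2 0.452
```

Emit:
{"name": "drive_tool", "arguments": {
  "commands": [
    [0.1,0,-0.03,0,-1,0]
  ]
}}

```text
time: 22.92
tool_pos: [0.5361, 0.0657, 0.1072]
ee_rot: [-3.141, 0.292, -0.276]
wrist_force: [-10.4, 3.3, -2.4]
width: 0.0007
finger_force: 4.8
```

```bash
python3 hp.py; python3 ball.py
```

```text
t 22.93 holder pos [-58.3  -0.3 107.2] tilt 0.292 F tool [-9.8 -0.3  5.5] q [-0.03  0.32  1.32  0.07  1.78  1.82]
torque 0.492
phi by touch 0.327 tcp radial 36.6 torque2 0.484
ball n 13 r 47.4 phi -1.23 theta mod 0.34
ball n 22 r 45.7 phi 0.32 theta mod 0.32
ball n 25 r 44.4 phi 1.96 theta mod 0.39
```

Emit:
{"name": "drive_tool", "arguments": {
  "commands": [
    [0.1,0,-0.03,0,-1,0]
  ]
}}

```text
time: 23.1
tool_pos: [0.5396, 0.065, 0.1076]
ee_rot: [-3.141, 0.393, -0.275]
wrist_force: [-11.9, 5.4, -2.5]
width: 0.0002
finger_force: 5.6
```

```bash
python3 hp.py; python3 ball.py
```

```text
t 23.1 holder pos [-54.7  -0.  107.6] tilt 0.393 F tool [-11.   -2.    7.3] q [-0.04  0.4   1.24  0.09  1.88  1.82]
torque 0.563
phi by touch 0.416 tcp radial 36.7 torque2 0.555
ball n 17 r 47.4 phi -1.16 theta mod 0.41
ball n 21 r 45.2 phi 0.41 theta mod 0.41
ball n 24 r 44.5 phi 2.03 theta mod 0.46
```

Torque is 0.555 N m, so it is gripped. Backing off and retreating clear.

Emit:
{"name": "drive_tool", "arguments": {
  "commands": [
    [-0.2,0,0,0,0,0],
    [-0.2,0,-0.2,0,0,0],
    [0,0,-0.8,0,0,0],
    [0,0,-1,0,0,0],
    [-0.8,0,-0.5,0,0,0],
    [-0.8,0,0,0,1,0],
    [-0.8,0,0,0,1,0],
    [-0.8,0,0,0,1,0],
    [0,0,0,0,0,0]
  ]
}}

```text
time: 24.28
tool_pos: [0.446, 0.0911, 0.2476]
ee_rot: [-3.138, 0.071, -0.276]
wrist_force: [1.2, 0.0, 0.7]
width: 0.0004
finger_force: 0.0
```

```bash
python3 hp.py; python3 ball.py
python3 - <<'E'
from h import *
s=cam('scene'); t=cam('top')
f=lambda i:cv2.resize(i,(400,300),interpolation=cv2.INTER_CUBIC)
g=lambda i:cv2.resize(i,(400,300),interpolation=cv2.INTER_CUBIC)
cv2.imwrite('pics/end.png',np.vstack([np.hstack([f(t['image']),f(s['image'])]),np.hstack([g(t['image'][145:235,185:305]),g(s['image'][160:250,205:325])])]))
E
```

```text
t 24.27 holder pos [-151.9   -0.8  247.6] tilt 0.071 F tool [ 1.1 -0.3 -0.7] q [ 0.06 -0.08  1.46  0.03  1.83  1.91]
torque -0.055
phi by touch nan tcp radial 172.3 torque2 nan
ball n 16 r 47.0 phi -1.09 theta mod 0.48
ball n 22 r 43.6 phi 0.46 theta mod 0.46
ball n 25 r 46.1 phi 2.08 theta mod 0.51hp.py:15: RuntimeWarning: invalid value encountered in arcsin
  a=q[0]*np.cos(ti)-q[2]*np.sin(ti); b=a+16; ph=ti+np.arcsin(b/46); rr=46*np.cos(ph-ti)
```

View pics/end.png

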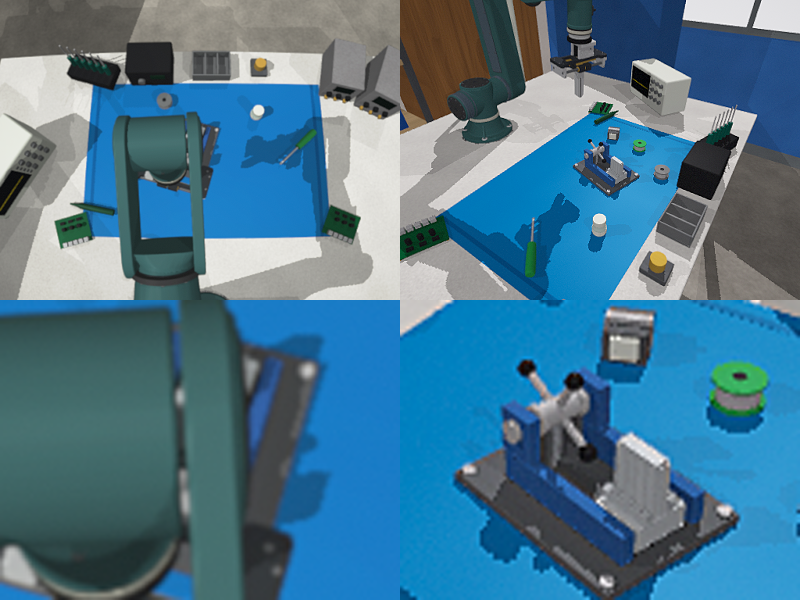

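The sink stands upright and clamped at (640,490), the other items look undisturbed, and the robot is clear. Handing in.

```bash
python3 -c "
from bench import close_job
print(close_job())"
```

```text
the job is handed in; nothing more can be done
None
```

The heat sink stands upright on the seat, clamped between the jaws at about 0.56–0.58 N m (0.55 is right, 0.71 crushes), with the arm clear and the job handed in at about 24 s; the verdict was not returned.

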